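Load the chestnut peeler

TASK

Push the square feed bin up the peeler's loading ramp, without lifting it, and leave it resting against the top stop. Then pick up the chute by its fin and tip it so that all five chestnuts run through the narrow mouth into the bin, without touching the chestnuts yourself. Last, stand the empty chute back on its feet on the worktop, clear of the ramp, and leave everything else where it is.

Things in the scene. Friction and masses are not known exactly. Their poses are not given: they have to be found in the camera images.
- ramp: Fixed loading ramp of the grey peeling machine. Origin: middle of the ramp's foot line, on the worktop; x points horizontally uphill to the machine, z up. The aluminium slope rises at 0.14 rad from worktop height for 170 mm. Side rails, 14 to 18 mm high, stand 108 mm apart inside; two flared guides reach 46 mm out before the foot, opening to about 146 mm.
- ramp_seat (a point): Point in the middle of the slope, 120 mm up it from the foot line: here lies the bin's origin when the bin rests against the top stop.
- ramp_stop (a point): Foot of the top stop's face, in the middle, 170 mm up the slope: a steel plate 50 mm high and 122 mm wide, square to the slope. Behind it, from 190 mm uphill of the ramp's origin, stands the grey machine: 170 mm deep, 200 mm wide, 110 mm tall (its knob 127 mm).
- bin: Loose square white plastic feed bin, 100 x 100 x 80 mm tall, 3 mm walls, 0.35 to 0.7 kg; hollow, closed on top but for a square mouth. Origin: centre of its underside; z up, x towards the ramp. Starts flat on the worktop before the ramp's foot, within about 4 mm and 4 degrees of the ramp's line. Friction holds it on the slope where it is left.
- bin_mouth (a point): Centre of the bin's only opening, 62 x 62 mm, in the plane of its top, 80 mm above the bin's origin.
- chute: Loose aluminium chute on two feet, 0.24 to 0.4 kg: a straight channel 200 mm long, 46 mm wide (40 inside), walls 40 mm high, closed at the back, open at the nose. Origin: on the worktop under its middle; x to the nose, z up. Standing, its floor rises to the nose by 0.14 rad; tipped nose-down by more than that, the chestnuts roll out. Front foot: 70 mm wide, 24 to 36 mm ahead of the origin.
- chute_grip (a point): Point in the chute's upright black fin handle at which to pinch it across its thickness (14 mm, along chute y): 20 mm behind the chute's origin, 94 mm up. The fin is 34 mm long in x and reaches from 67 to 119 mm above the worktop, on a bridge 50 mm wide across the channel.
- chute_lip (a point): Middle of the floor's edge at the chute's open nose: 98 mm ahead of the chute's origin, 34 mm up. It is the chute's lowest point when tipped nose-down by 0.7 rad or more.
- nut0: Chestnut, a loose hard brown ball 26 mm across, 11 g; origin at its centre. All five start in a row in the back of the chute.
- nut1: Chestnut, as nut0.
- nut2: Chestnut, as nut0.
- nut3: Chestnut, as nut0.
- nut4: Chestnut, as nut0.
- bowl: Bystander: loose steel bowl, 120 mm across, 55 mm tall; origin at the centre of its underside.
- jar: Bystander: loose closed glass jar, 52 mm across, 75 mm tall; origin at the centre of its underside.
- spatula: Bystander: loose spatula lying flat, 240 mm long along its x; origin at the centre of its underside.
- cup: Bystander: loose steel cup, 70 mm across, 75 mm tall; origin at the centre of its underside.
- spoon: Bystander: loose serving spoon lying flat, 200 mm long along its x; origin at the centre of its underside.
- can: Bystander: loose tin can, 60 mm across, 80 mm tall; origin at the centre of its underside.
Things that resemble listed ones, but are neither listed nor needed, are in the scene too. Leave any orange look-alike of the bin alone.

How it is judged:
By the outcome, as a careful person would: the job done as asked, in the order asked, and still so for the second after the job is handed in, with the robot touching nothing.
It also fails if it takes over 72 s, if anything falls off the work surface, if the arm or the gripper's body presses on something with over 40 N, if the wrist force passes 120 N, or if a joint passes its speed limit or range.

ROBOT

A 7-joint arm with a two-finger parallel gripper is mounted at the origin on the work surface. World frame = base frame: x ahead of the robot, y to its left, z up, the work surface at z = 0. Lengths are in m, angles in rad, forces in N, time in s.
With the tool pointing down it reaches from about 0.4 to 0.85 m from the base axis. Payload 6.9 kg.
Tool frame: the origin (TCP) lies between the finger pads; the fingertips stand 8 mm ahead of it and the grasp point (between the pads) lies 11 mm behind it (ctrl.tips_ahead is the distance from the TCP to the fingertips, in m); z points along the fingers, y is the line along which they close (so a half turn about z gives the same grasp; the last joint's range is limited). The gripper opens to 85 mm and grips with 20 to 120 N. Pads are 22 mm wide; open, the fingers measure 114 mm over their backs; the gripper's body (76 mm by 85 mm) begins 54 mm behind the grasp point. The pads swing forward as they close: fully open they stand 13 mm farther back than shut.
Start: joints at [1.363, 0.507, -0.238, 1.5, 0.126, 1.149, -0.155], TCP at [0.193, -0.594, 0.239] pointing down, gripper open.
Joint ranges: [-3.08, 3.08], [-0.24, 2.05], [-1.43, 1.35], [0, 2.5], [-1.52, 4.66], [0.17, 1.96], [-2.89, 2.89]. Speed limits (rad/s): [2.39, 2.39, 3.14, 3.14, 3.14, 3.14, 3.14].

INTERFACE

Orientations are given as a rotation vector (axis times angle).
In Python, from plant import ctrl gives the robot as it stands. The module is installed in compiled form; this text tells all that it offers.
- The arm moves only by the tool jog_arm, never from a script. Its arguments are lists of equal length, an entry for each row: "rotation": the turn, a rotation vector about the world's x, y, z in rad, a list of three; "translation": the shift along the world's x, y, z in mm, a list of three; "jaw": the closure in counts, from 0 (fully open) to 255 (shut). In form: {"rotation": [[rx, ry, rz], ...], "translation": [[tx, ty, tz], ...], "jaw": [jaw, ...]}. A call has 1 to 10 rows; each row is the pose to reach, as a shift and turn from the pose commanded when the call began; what a row does not reach only later rows make up. A row lasts 1/8 s, in which the tool goes at most 62.5 mm and 10.7 degrees, less where a joint would pass 70% of its speed; a pose out of reach is approached as far as the arm can. A call with a gripper value outside its range is refused whole. The fingers move at their own pace and stop on an object; "squeeze" is the grip in N (left out, the last holds). Time passes only in rows, so rows that repeat a pose let the fingers close. It gives the time, the measured TCP pose, the force, the opening and the grip force at its end, in the units of the state.
- ctrl.observe(): the state, without advancing time (a new reading comes with each control period).
- ctrl.capture(name): name is "scene" or "top" or "wrist"; returns a dict with "image" (400x640x3 uint8, red, green, blue), "fx", "fy", "cx", "cy" (pixels), "extrinsics" (4x4, takes a point from world to camera coordinates). Camera axes: x right, y up, looking along -z (the intrinsics and any distortion apply to the point x, -y, -z); pixel columns grow to the right and rows downward; lengths in m; the calibration is good to about 2 mm. A picture is of the moment at which its call begins. There is no depth.
- ctrl.close_job(): hands the job in; it is judged then, once.
The state is a dict: "time_s": time; "qpos": joint angles; "qd": joint speeds; "joint_efforts": joint torques, N m; "eef_pos": TCP position; "tool_rot": TCP orientation; "ft_force": force on the tool from outside, world axes, zero at the start; "wrist_torque": the same for the moment, N m; "gripper_width": finger opening in m; "grasp_force": force on a finger pad.
Only numpy, scipy, OpenCV 4.12 (cv2) and the standard library are available. Lean on these libraries where they do the work, as an engineer would, in place of code of your own. Each camera call takes 0.05 s, during which the arm holds its last target. There are 200 camera calls.

## Working session

There is one attempt and no reset: what is moved stays moved. The work goes in short steps, Python scripts to look and compute and a tool call to move; the robot and the scene stay as the last step left them, time stands still between calls to the robot, and variables do not carry over. Pictures are saved under pics/ and viewed, at most 10 in all, crops included, and the job is handed in when it is done.

Besides the shell and the picture viewer there is one more tool, called after "Emit:" by a JSON object that holds its "method" and its "body". jog_arm: Moves the arm, as the interface text tells. Its arguments: {"type":"object","properties":{"rotation":{"type":"array","items":{"type":"array","items":{"type":"number"}}},"translation":{"type":"array","items":{"type":"array","items":{"type":"number"}}},"jaw":{"type":"array","items":{"type":"number"}},"squeeze":{"type":"number"}},"required":["rotation","translation","jaw"]}

```bash
mkdir -p pics; cat > h.py <<'E'
import numpy as np, cv2
from plant import ctrl
from scipy.spatial.transform import Rotation as R
def cap(n,f=None):
    c=ctrl.capture(n)
    if f: cv2.imwrite('pics/'+f,cv2.cvtColor(c['image'],cv2.COLOR_RGB2BGR))
    return c
def ray(c,u,v):
    E=np.array(c['extrinsics']);d=np.array([(u-c['cx'])/c['fx'],-(v-c['cy'])/c['fy'],-1.])
    return -E[:3,:3].T@E[:3,3],E[:3,:3].T@d
def onz(c,u,v,z):
    o,d=ray(c,u,v);return o+d*(z-o[2])/d[2]
def proj(c,p):
    E=np.array(c['extrinsics']);q=E[:3,:3]@np.array(p)+E[:3,3]
    return c['cx']-c['fx']*q[0]/q[2], c['cy']+c['fy']*q[1]/q[2]
E
python3 - <<'E'
from h import *
a=cap('scene','s0.png');b=cap('top','t0.png')
for c in(a,b):
    print({k:v for k,v in c.items() if k!='image'})
o=ctrl.observe();print(o['eef_pos'],o['tool_rot'],ctrl.tips_ahead,o['time_s'])
E
```

```text
{'fx': 419.33093910307883, 'fy': 419.33093910307883, 'cx': 315.1980533011795, 'cy': 192.64678442089564, 'extrinsics': array([[-0.48906991,  0.87202428,  0.01960286,  0.238736  ],
       [-0.47483255, -0.28502475,  0.83264334,  0.21908148],
       [ 0.73167252,  0.39791272,  0.55346255, -1.79372853],
       [ 0.        ,  0.        ,  0.        ,  1.        ]])}
{'fx': 472.3241527306665, 'fy': 472.3241527306665, 'cx': 323.82947345746544, 'cy': 201.5009780836927, 'extrinsics': array([[-0.01693162, -0.99950296,  0.02659236,  0.0428067 ],
       [ 0.99495661, -0.01421283,  0.09929421, -0.56008184],
       [-0.09886691,  0.02813946,  0.99470272, -1.21537787],
       [ 0.        ,  0.        ,  0.        ,  1.        ]])}
[ 0.1927345  -0.59409825  0.23852295] [-3.10146781e+00 -4.90672676e-01  3.79042015e-04] 0.008 0.1
```

View pics/s0.png

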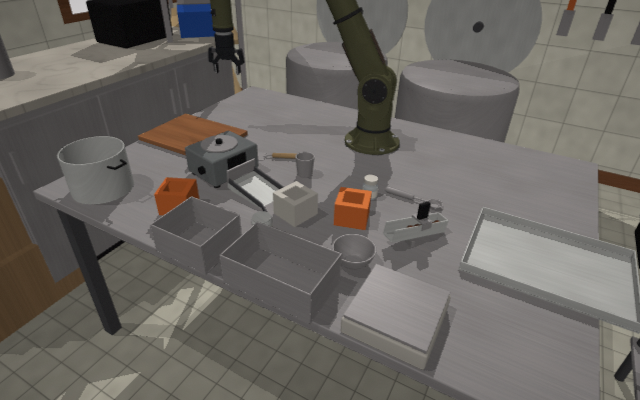

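View pics/t0.png

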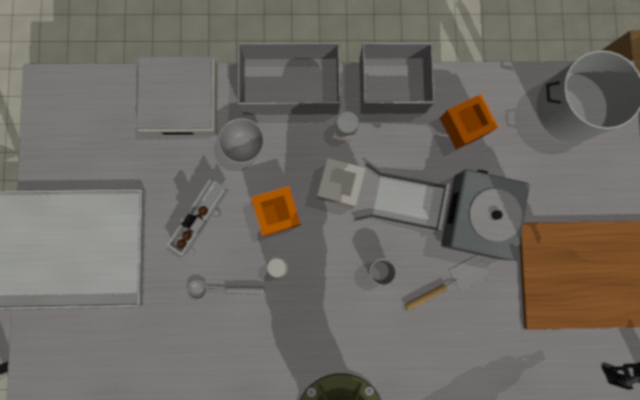

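The scene and top views show the white bin at top-view pixel (343,182), in front of the ramp, which runs from (370,195) to (445,205). The machine is at (487,215). The chute is at (195,217), with its fin at (190,220) and its nuts from (183,242) to (203,211).

Things that could be taken for the bin are the orange boxes at (275,210) and (470,120), the grey trays at (290,75) and (397,75), and the lidded box at (177,95). I choose the white one at (343,182). Next is a close crop to check it.

```bash
python3 - <<'E'
from h import *
i=cv2.imread('pics/t0.png')
a=cv2.resize(i[145:270,300:460],None,fx=5,fy=5,interpolation=cv2.INTER_CUBIC)[:590]
cv2.imwrite('pics/c1.png',a[:, :800])
b=cv2.resize(i[165:265,150:240],None,fx=6,fy=6,interpolation=cv2.INTER_CUBIC)
cv2.imwrite('pics/c2.png',b)
E
```

```text
(no output)
```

View pics/c1.png

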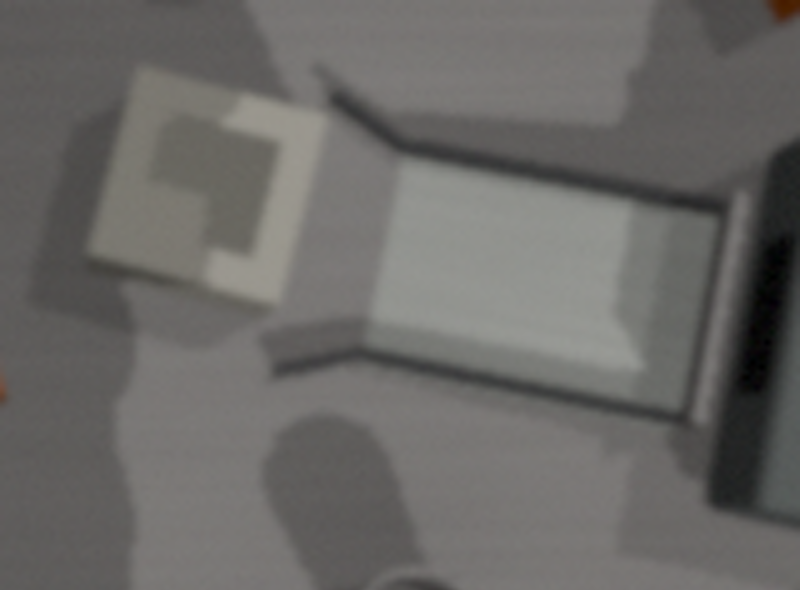

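View pics/c2.png

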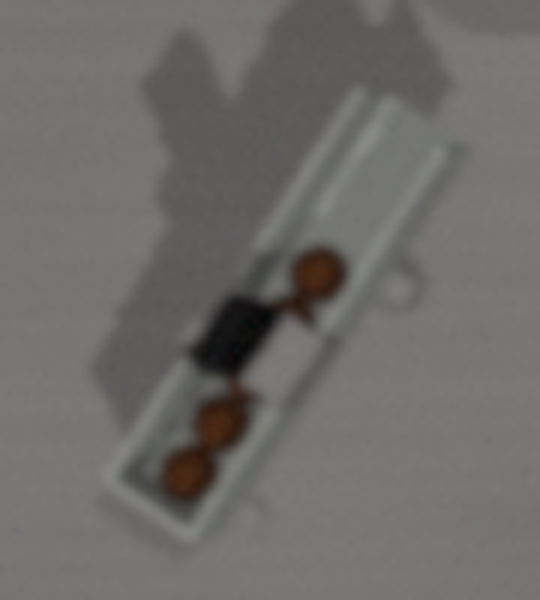

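The crop confirms the white bin, with top corners at about (328,159), (366,168), (355,206) and (318,196). The ramp's foot line runs from (380,176) to (373,214). In the chute crop, the back corners are at (169,245) and (182,255), the nose is at the upper right near (216,181), and the fin is at about (190,220).

```bash
python3 - <<'E'
from h import *
c=cap('top')
f=lambda x,y,z,s,o:onz(c,x/s+o[0],y/s+o[1],z)
o1=(300,145);o2=(150,165)
B=np.array([f(*p,.08,5,o1) for p in[(138,68),(328,115),(275,305),(90,257)]]);print('bin',B,B.mean(0))
e=[B[(i+1)%4]-B[i] for i in range(4)];print([np.linalg.norm(x) for x in e])
a=e[0]-e[2]; b=e[1]-e[3]
print('bin ang',np.arctan2(a[1],a[0]),np.arctan2(b[1],b[0])+0)
F=np.array([f(400,160,0.0,5,o1),f(365,345,0.0,5,o1)]);print('foot',F,F.mean(0),np.linalg.norm(F[0]-F[1]))
U=[f(402,147,.016,5,o1),f(722,208,.040,5,o1)];L=[f(362,352,.016,5,o1),f(690,415,.040,5,o1)]
for q in(U,L): d=q[1]-q[0];print('rail',q,np.arctan2(d[1],d[0]),np.linalg.norm(d))
print('railgap', np.linalg.norm(U[0]-L[0]),(U[0]+L[0])/2,(U[1]+L[1])/2)
print('chute back',f(112,478,.046,6,o2),f(190,540,.046,6,o2))
print('nose top',f(360,90,.073,6,o2),f(462,150,.073,6,o2))
print('lip',f(390,98,.034,6,o2),f(448,150,.034,6,o2))
n0=f(187,472,.022,6,o2);n4=f(318,273,.037,6,o2);d=n4-n0
print('nuts',n0,n4,np.linalg.norm(d),np.arctan2(d[1],d[0]))
s=cap('scene')
im=cv2.cvtColor(c['image'],cv2.COLOR_RGB2HSV)
# fin: black pixels near
for cc,box,n in((c,(175,200,210,240),'top'),(s,(405,195,440,225),'scene')):
    g=cc['image'].max(2)[box[1]:box[3],box[0]:box[2]];v,u=np.where(g<45);print(n,len(u),u.mean()+box[0],v.mean()+box[1],u.min()+box[0],u.max()+box[0],v.min()+box[1],v.max()+box[1])
E
```

```text
bin [[ 0.66490786  0.02410172  0.08      ]
 [ 0.63952697 -0.0721471   0.08      ]
 [ 0.54292575 -0.04285781  0.08      ]
 [ 0.56857512  0.05002665  0.08      ]] [ 0.60398393 -0.01021913  0.08      ]
[np.float64(0.09953906883676727), np.float64(0.10094384616473459), np.float64(0.09636085103172888), np.float64(0.09976021246458724)]
bin ang -1.8343320984793792 2.86286066464648
foot [[ 0.62798217 -0.12020886  0.        ]
 [ 0.52772823 -0.09842232  0.        ]] [ 0.5778552  -0.10931559  0.        ] 0.1025938845334883
rail [array([ 0.63259447, -0.11909031,  0.016     ]), array([ 0.5942714 , -0.28346038,  0.04      ])] -1.7998554160516453 0.17047633115138983
rail [array([ 0.52288967, -0.09460245,  0.016     ]), array([ 0.48577285, -0.26204061,  0.04      ])] -1.7889435073811901 0.17317389011007972
railgap 0.11240461594592249 [ 0.57774207 -0.10684638  0.016     ] [ 0.54002213 -0.2727505   0.04      ]
chute back [0.45405331 0.43154578 0.046     ] [0.42733558 0.3983742  0.046     ]
nose top [0.61489121 0.32236649 0.073     ] [0.58882778 0.27951323 0.073     ]
lip [0.61700658 0.31766364 0.034     ] [0.59385753 0.29246395 0.034     ]
nuts [0.45642344 0.40652853 0.022     ] [0.54078678 0.34748466 0.037     ] 0.10405936534662545 -0.6106425853305808
top 110 188.95454545454547 220.47272727272727 183 200 214 232
scene 167 423.0898203592814 210.32934131736528 417 429 202 219
```

```bash
cat >> h.py <<'E'
PSI=-1.795; RO=np.array([.578,-.108,0]); U=np.array([np.cos(PSI),np.sin(PSI),0]); N=np.array([-U[1],U[0],0]); Z=np.array([0,0,1.])
def tool(h,pitch):
    """tool y = left normal of heading h; fingertips lean towards h by pitch"""
    u=np.array([np.cos(h),np.sin(h),0]); y=np.array([-u[1],u[0],0]); z=np.sin(pitch)*u-np.cos(pitch)*Z
    return R.from_matrix(np.c_[np.cross(y,z),y,z])
def go(p,Rt):
    o=ctrl.observe();print('t',o['time_s'],'shift mm',np.round((np.array(p)-o['eef_pos'])*1e3,1),'rot',np.round((Rt*R.from_rotvec(o['tool_rot']).inv()).as_rotvec(),3),'F',o['ft_force'].round(1) if hasattr(o['ft_force'],'round') else o['ft_force'],'w',o['gripper_width'])
def onramp(a,l,z): return RO+a*U+l*N+z*Z
E
python3 - <<'E'
from h import *
go(onramp(-.183,0,.2),tool(PSI,.2)); print(onramp(-.183,0,.2)); print(onz(cap('top'),290,187,.08),onz(cap('top'),300,226,.08))
E
```

```text
t 0.2 shift mm [425.9 664.7 -38.8] rot [-0.155  0.14   1.029] F [-0.3 -0.8 -0.3] w 0.08545149652360402
[0.6186864  0.07041978 0.2       ]
[0.5934082  0.12025617 0.08      ] [0.4946917 0.0962398 0.08     ]
```

Emit:
{"method": "jog_arm", "body": {"rotation": [[-0.155,0.14,1.029],[-0.155,0.14,1.029],[-0.155,0.14,1.029],[-0.155,0.14,1.029],[-0.155,0.14,1.029],[-0.155,0.14,1.029],[-0.155,0.14,1.029],[-0.155,0.14,1.029],[-0.155,0.14,1.029],[-0.155,0.14,1.029]], "translation": [[426,665,-39],[426,665,-39],[426,665,-39],[426,665,-39],[426,665,-39],[426,665,-39],[426,665,-39],[426,665,-39],[426,665,-39],[426,665,-39]], "jaw": [100,100,100,100,100,100,100,100,100,100]}}

```text
time_s: 1.55
eef_pos: [0.5306, -0.0672, 0.2085]
tool_rot: [2.351, 1.874, -0.234]
ft_force: [0.8, -0.2, -0.0]
gripper_width: 0.0521
grasp_force: 0.0
```

```bash
python3 - <<'E'
from h import *
go(onramp(-.183,0,.2),tool(PSI,.2)); print(ctrl.observe()['qpos'])
E
```

```text
t 1.55 shift mm [ 88.1 137.7  -8.5] rot [0.    0.002 0.001] F [ 0.8 -0.2 -0. ] w 0.05206869376915955
[ 0.33792232  0.45731691 -0.57277107  1.76556187  0.47603927  1.11755662
 -0.66173735]
```

Emit:
{"method": "jog_arm", "body": {"rotation": [[0,0,0],[0,0,0],[0,0,0],[0,0,0],[0,0,0],[0,0,0]], "translation": [[88,138,-9],[88,138,-9],[88,138,-9],[88,138,-9],[88,138,-60],[88,138,-60]], "jaw": [100,100,100,100,100,100]}}

```text
time_s: 2.3
eef_pos: [0.6152, 0.0667, 0.1456]
tool_rot: [2.353, 1.875, -0.245]
ft_force: [-0.3, -0.3, 0.5]
gripper_width: 0.052
grasp_force: 0.0
```

```bash
python3 - <<'E'
from h import *
c=cap('wrist','w0.png');go(onramp(-.183,0,.035),tool(PSI,.2)); 
for a in ((0,.054,0),(0,-.054,0)): print(proj(c,onramp(*a)))
E
```

```text
t 2.35 shift mm [   2.2    3.  -112.9] rot [ 0.002 -0.002  0.001] F [ 0.6  0.8 -0.3] w 0.05182434572790351
(np.float64(366.49211402705646), np.float64(296.9957971751501))
(np.float64(276.0613381027912), np.float64(296.774745918846))
```

View pics/w0.png

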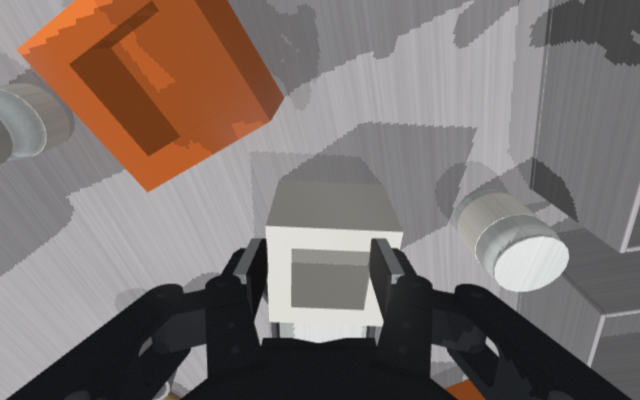

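The wrist view shows the bin's back top edge from (266,227) to (403,233), with the ramp straight beyond it. The orange look-alike is at (150,80), clear of the path.

```bash
python3 - <<'E'
from h import *
c=cap('wrist')
for u,v,z in((266,227,.08),(403,233,.08),(271,322,.08),(283,182,0),(372,186,0),(265,125,.08),(283,95,.08),(148,191,.08)):
    d=onz(c,u,v,z)-RO; print(u,v,d@U,d@N)
E
```

```text
266 227 -0.1523255141168583 -0.039984399353429824
403 233 -0.14696685857363279 0.0612562723803149
271 322 -0.05158254259040727 -0.043797759660814624
283 182 -0.15150994065271875 -0.035917712888802564
372 186 -0.14714594036661913 0.05065590762677633
265 125 -0.22756193649733517 -0.034433430026914805
283 95 -0.24536328440309124 -0.022302262429511492
148 191 -0.18195402237634858 -0.11891580728816024
```

Emit:
{"method": "jog_arm", "body": {"rotation": [[0,0,0],[0,0,0],[0,0,0],[0,0,0],[0,0,0]], "translation": [[6,2,-40],[6,2,-80],[6,2,-110],[6,2,-110],[6,2,-110]], "jaw": [100,100,100,100,100]}}

```text
time_s: 3.02
eef_pos: [0.6249, 0.0713, 0.0408]
tool_rot: [2.351, 1.873, -0.23]
ft_force: [0.6, 0.6, 0.2]
gripper_width: 0.0517
grasp_force: 0.0
```

```bash
python3 - <<'E'
from h import *
go(onramp(-.04,.004,.043),tool(PSI,.2));go(onramp(.03,.002,.049),tool(PSI,.2))
print((ctrl.observe()['eef_pos']-RO)@np.c_[U,N,Z])
E
```

```text
t 3.025 shift mm [ -34.1 -141.2    2.2] rot [-0.001  0.004  0.001] F [0.6 0.6 0.2] w 0.05171797636573659
t 3.025 shift mm [ -51.6 -209.     8.2] rot [-0.001  0.004  0.001] F [0.6 0.6 0.2] w 0.05171797636573659
[-0.18527731  0.0058768   0.04081713]
```

Emit:
{"method": "jog_arm", "body": {"rotation": [[0,0,0],[0,0,0],[0,0,0],[0,0,0],[0,0,0],[0,0,0],[0,0,0],[0,0,0],[0,0,0],[0,0,0]], "translation": [[-3,-14,-2],[-7,-28,-2],[-10,-42,-2],[-13,-55,-1],[-16,-68,0],[-20,-82,0],[-24,-96,0],[-27,-110,0],[-31,-125,1],[-34,-140,2]], "jaw": [100,100,100,100,100,100,100,100,100,100]}}

```text
time_s: 4.28
eef_pos: [0.5892, -0.0702, 0.0404]
tool_rot: [2.352, 1.874, -0.235]
ft_force: [0.8, 2.9, -0.6]
gripper_width: 0.0518
grasp_force: 1.9
```

```bash
python3 - <<'E'
from h import *
c=cap('top','t1.png'); i=cv2.imread('pics/t1.png')
cv2.imwrite('pics/c3.png',cv2.resize(i[140:260,310:470],None,fx=4,fy=4,interpolation=cv2.INTER_CUBIC))
go(onramp(.052,.002,.049),tool(PSI,.2))
print((ctrl.observe()['eef_pos']-RO)@np.c_[U,N,Z])
E
```

```text
t 4.325 shift mm [-20.2 -85.8   8.4] rot [0.003 0.    0.003] F [ 0.7  3.2 -4.4] w 0.0517038907703734
[-0.03613745  0.00262703  0.04055871]
```

View pics/c3.png

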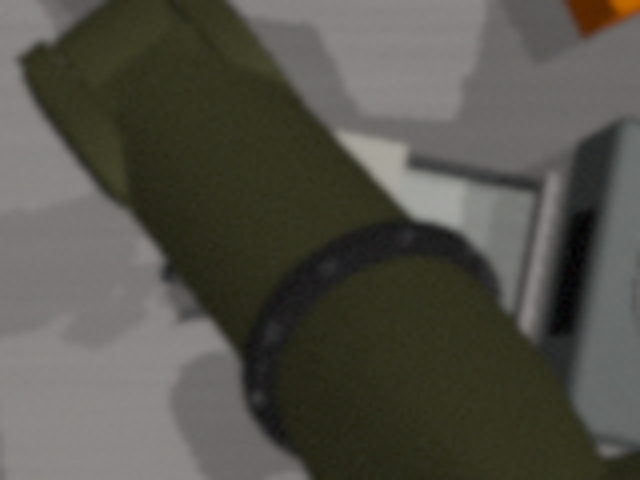

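The crop shows the arm over the bin. The bin's front corner is at crop (407,150), on the slope between the rails, with the stop at (540,180), so about 85 mm is left to push.

Emit:
{"method": "jog_arm", "body": {"rotation": [[0,0,0],[0,0,0],[0,0,0],[0,0,0],[0,0,0],[0,0,0],[0,0,0]], "translation": [[-2,-10,2],[-5,-20,4],[-7,-30,5],[-9,-40,6],[-12,-50,8],[-14,-60,9],[-16,-68,10]], "jaw": [100,100,100,100,100,100,100]}}

```text
time_s: 5.2
eef_pos: [0.5734, -0.1377, 0.0505]
tool_rot: [2.351, 1.874, -0.235]
ft_force: [0.8, 4.3, -2.4]
gripper_width: 0.0515
grasp_force: 2.0
```

```bash
python3 - <<'E'
from h import *
go(onramp(.052,.002,.049),tool(PSI,.2))
print((ctrl.observe()['eef_pos']-RO)@np.c_[U,N,Z])
E
```

```text
t 5.2 shift mm [ -5.  -21.5  -1.5] rot [0.    0.001 0.   ] F [ 0.8  4.3 -2.4] w 0.05150662672598455
[0.02996011 0.00208992 0.05049171]
```

Emit:
{"method": "jog_arm", "body": {"rotation": [[0,0,0],[0,0,0],[0,0,0],[0,0,0],[0,0,0]], "translation": [[-1,-4,0],[-2,-8,0],[-3,-12,1],[-4,-16,1],[-4,-16,1]], "jaw": [100,100,100,100,100]}}

```text
time_s: 5.82
eef_pos: [0.5694, -0.1536, 0.0515]
tool_rot: [2.351, 1.874, -0.235]
ft_force: [-0.5, 2.0, -2.3]
gripper_width: 0.0519
grasp_force: 1.2
```

Emit:
{"method": "jog_arm", "body": {"rotation": [[0,0,0],[0,0,0],[0,0,0]], "translation": [[-0.5,-2,0],[-1,-4,0],[-1,-4,0]], "jaw": [100,100,100]}}

```text
time_s: 6.2
eef_pos: [0.5685, -0.1572, 0.0514]
tool_rot: [2.351, 1.874, -0.235]
ft_force: [1.3, 3.3, -2.9]
gripper_width: 0.0522
grasp_force: 1.4
```

Not at the stop yet. I'll continue in small steps.

Emit:
{"method": "jog_arm", "body": {"rotation": [[0,0,0],[0,0,0],[0,0,0]], "translation": [[-0.5,-2,0],[-1,-4,0.5],[-1,-4,0.5]], "jaw": [100,100,100]}}

```text
time_s: 6.58
eef_pos: [0.5681, -0.1601, 0.0519]
tool_rot: [2.351, 1.876, -0.232]
ft_force: [2.5, 5.1, -3.1]
gripper_width: 0.0523
grasp_force: 2.8
```

Emit:
{"method": "jog_arm", "body": {"rotation": [[0,0,0],[0,0,0],[0,0,0]], "translation": [[-0.5,-2,0],[-1,-4,0.5],[-1,-4,0.5]], "jaw": [100,100,100]}}

```text
time_s: 6.95
eef_pos: [0.5683, -0.1604, 0.0521]
tool_rot: [2.351, 1.88, -0.225]
ft_force: [4.1, 14.3, -5.5]
gripper_width: 0.052
grasp_force: 7.0
```

```bash
python3 - <<'E'
from h import *
go(onramp(.052,.002,.049),tool(PSI,.2))
print((ctrl.observe()['eef_pos']-RO)@np.c_[U,N,Z])
E
```

```text
t 6.95 shift mm [ 0.1  1.2 -3.1] rot [-0.006  0.004 -0.003] F [ 4.1 14.3 -5.5] w 0.05201603815004401
[0.05322902 0.00215385 0.05211703]
```

Emit:
{"method": "jog_arm", "body": {"rotation": [[0,0,0],[0,0,0],[0,0,0],[0,0,0],[0,0,0],[0,0,0],[0,0,0]], "translation": [[2,8,0],[5,20,0],[9,40,0],[9,40,40],[9,40,100],[9,80,150],[9,140,190]], "jaw": [100,100,100,50,0,0,0]}}

```text
time_s: 7.82
eef_pos: [0.5759, -0.0333, 0.2389]
tool_rot: [2.353, 1.87, -0.232]
ft_force: [0.9, 0.9, -0.5]
gripper_width: 0.0855
grasp_force: 0.0
```

```bash
python3 - <<'E'
from h import *
go([.5085,.37,.21],tool(-.605,0))
E
```

```text
t 7.825 shift mm [-67.4 403.3 -28.9] rot [0.196 0.08  1.189] F [ 0.9  0.9 -0.5] w 0.08545178299802174
```

Emit:
{"method": "jog_arm", "body": {"rotation": [[0.196,0.08,1.189],[0.196,0.08,1.189],[0.196,0.08,1.189],[0.196,0.08,1.189],[0.196,0.08,1.189],[0.196,0.08,1.189],[0.196,0.08,1.189],[0.196,0.08,1.189],[0.196,0.08,1.189]], "translation": [[-68,390,-32],[-68,390,-32],[-68,390,-32],[-68,390,-32],[-68,390,-32],[-68,390,-32],[-68,390,-32],[-68,390,-32],[-68,390,-32]], "jaw": [0,0,0,0,0,0,0,0,0]}}

```text
time_s: 8.95
eef_pos: [0.5078, 0.3552, 0.2041]
tool_rot: [0.934, 2.999, -0.005]
ft_force: [0.4, -0.3, -0.3]
gripper_width: 0.0851
grasp_force: 0.0
```

```bash
python3 - <<'E'
from h import *
c=cap('wrist','w1.png');t=cap('top','t2.png')
i=cv2.resize(cv2.imread('pics/t2.png')[145:265,300:460],None,fx=3,fy=3,interpolation=cv2.INTER_CUBIC)
w=cv2.imread('pics/w1.png')
v=np.zeros((600,640,3),np.uint8); v[:400]=w; i=i[:360]; v[400:,:]=0
v=np.hstack([cv2.resize(w,(480,300)),np.zeros((300,320,3),np.uint8)]) 
v=np.vstack([np.hstack([w,np.zeros((400,0,3),np.uint8)]),cv2.resize(i,(640,480))[:200]])
cv2.imwrite('pics/v1.png',np.vstack([w,np.hstack([cv2.resize(cv2.imread('pics/t2.png')[150:250,310:460],(300,200),interpolation=cv2.INTER_CUBIC),np.zeros((200,340,3),np.uint8)])]))
go([.5085,.37,.21],tool(-.605,0))
print('fin proj',proj(c,[.5085,.37,.119]),proj(c,[.5085,.37,.094]))
E
```

```text
t 9.05 shift mm [ 0.3 15.3  5.6] rot [ 0.003 -0.    -0.   ] F [-0.   0.5  0.9] w 0.08543006785477499
fin proj (np.float64(335.93713453237245), np.float64(195.15166281538413)) (np.float64(334.3743373974852), np.float64(186.94887821119235))
```

View pics/v1.png

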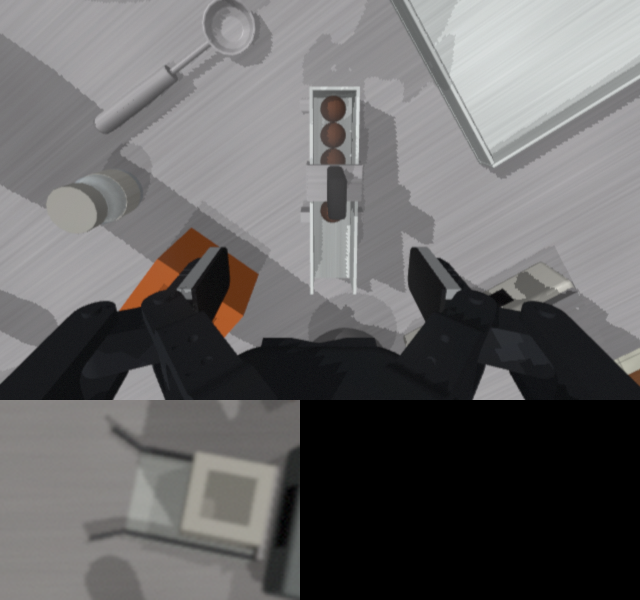

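The wrist view has the fin at (337,193), where it was predicted at (336,195), and the channel runs straight down the image. The top crop shows the bin square between the rails, against the stop.

Emit:
{"method": "jog_arm", "body": {"rotation": [[0,0,0],[0,0,0]], "translation": [[0,0,0],[0,0,0]], "jaw": [110,110]}}

```text
time_s: 9.3
eef_pos: [0.5079, 0.3554, 0.2044]
tool_rot: [0.933, 3.0, -0.003]
ft_force: [-0.2, 0.1, 0.2]
gripper_width: 0.0516
grasp_force: 0.0
```

```bash
python3 - <<'E'
from h import *
go([.5085,.37,.085],tool(-.605,0))
c=cap('wrist')
# white bridge & channel edges at image rows: estimate
for u,v,z in((337,193,.119),(310,90,.046),(359,90,.046),(334,293,.073),):
    print(onz(c,u,v,z))
g=c['image'].max(2);
for v in range(150,235,8): r=np.where(g[v,300:370]<60)[0]; print(v,r.min()+300 if len(r) else None,r.max()+300 if len(r) else None)
d=np.array([np.cos(-.605),np.sin(-.605),0]);n=np.array([-d[1],d[0],0])
E
```

```text
t 9.3 shift mm [   0.6   14.6 -119.4] rot [ 0.002 -0.    -0.002] F [-0.2  0.1  0.2] w 0.051616154194382605
[0.50779158 0.37183492 0.119     ]
[0.4313896  0.39785027 0.046     ]
[0.45685775 0.43480404 0.046     ]
[0.60555242 0.30642254 0.073     ]
150 None None
158 None None
166 None None
174 None None
182 None None
190 None None
198 None None
206 328 328
214 328 330
222 None None
230 None None
```

Emit:
{"method": "jog_arm", "body": {"rotation": [[0,0,0],[0,0,0],[0,0,0],[0,0,0],[0,0,0],[0,0,0]], "translation": [[0,15,0],[0,16,-50],[0,16,-90],[0,16,-119],[0,16,-119],[0,16,-119]], "jaw": [110,110,110,110,110,110], "squeeze": 60}}

```text
time_s: 10.1
eef_pos: [0.5077, 0.3734, 0.0864]
tool_rot: [0.93, 3.001, -0.0]
ft_force: [0.1, -0.1, 0.0]
gripper_width: 0.0482
grasp_force: 0.0
```

Emit:
{"method": "jog_arm", "body": {"rotation": [[0,0,0],[0,0,0],[0,0,0],[0,0,0],[0,0,0],[0,0,0]], "translation": [[0,0,0],[0,0,0],[0,0,0],[0,0,0],[0,0,0],[0,0,0]], "jaw": [180,255,255,255,255,255]}}

```text
time_s: 10.85
eef_pos: [0.508, 0.3723, 0.0865]
tool_rot: [0.931, 2.999, -0.001]
ft_force: [-1.2, -1.4, 5.8]
gripper_width: 0.0131
grasp_force: 59.1
```

Emit:
{"method": "jog_arm", "body": {"rotation": [[0,0,0],[0,0,0],[0,0,0],[0,0,0],[0,0,0],[0,0,0],[0,0,0]], "translation": [[0,0,8],[0,0,25],[0,0,50],[0,0,80],[0,0,110],[0,0,140],[0,0,140]], "jaw": [255,255,255,255,255,255,255]}}

```text
time_s: 11.72
eef_pos: [0.5079, 0.3733, 0.2283]
tool_rot: [0.93, 2.999, 0.004]
ft_force: [1.4, -0.2, -4.4]
gripper_width: 0.0133
grasp_force: 58.6
```

```bash
python3 - <<'E'
from h import *
# chute frame pose for tool: tool at chute (-.020,0,.0865) when level
def tcp_for(lip,th,h=PSI):
    u=np.array([np.cos(h),np.sin(h),0]);up=Z
    off=np.array([-.118,.0865-.034]) # tcp rel lip in chute x,z
    x=off[0]*np.cos(th)+off[1]*np.sin(th); z=-off[0]*np.sin(th)+off[1]*np.cos(th)
    return lip+x*u+z*Z
b=onramp(.1188,.003,.0167); ax=np.array(-np.sin(.14)*U+np.cos(.14)*Z); mouth=b+.08*ax
print('mouth',mouth,(mouth-RO)@np.c_[U,N,Z])
for th,da,h in((0,-.018,.06),(.14,-.018,.035),(.5,-.018,.018),(.8,-.018,.01)):
    p=tcp_for(mouth+da*U+h*Z,th); print(th,p.round(4),end=' ');go(p,tool(PSI,-th))
E
```

```text
mouth [ 0.55699408 -0.21360956  0.09591728] [0.10763655 0.003      0.09591728]
0 [ 0.5872 -0.081   0.2084] t 11.725 shift mm [  79.3 -454.3  -19.9] rot [ 0.     0.003 -1.193] F [ 1.4 -0.2 -4.4] w 0.01331263470181265
0.14 [ 0.5853 -0.0893  0.1994] t 11.725 shift mm [  77.4 -462.5  -28.9] rot [ 0.139  0.057 -1.191] F [ 1.4 -0.2 -4.4] w 0.01331263470181265
0.5 [ 0.5784 -0.1196  0.2166] t 11.725 shift mm [  70.5 -492.9  -11.7] rot [ 0.494  0.196 -1.166] F [ 1.4 -0.2 -4.4] w 0.01331263470181265
0.8 [ 0.5709 -0.1526  0.2271] t 11.725 shift mm [  63.  -525.9   -1.1] rot [ 0.789  0.311 -1.125] F [ 1.4 -0.2 -4.4] w 0.01331263470181265
```

Emit:
{"method": "jog_arm", "body": {"rotation": [[0,0,-0.007],[0,0,-0.03],[0,0,-0.065],[0,0,-0.113],[0,0,-0.174],[0,0,-0.246],[0,0,-0.326],[0,0,-0.412],[0,0,-0.504],[0,0,-0.596]], "translation": [[0,-3,0],[2,-11,0],[4,-24,0],[7,-42,0],[11,-64,0],[16,-91,0],[21,-120,0],[27,-152,0],[33,-186,0],[40,-220,0]], "jaw": [255,255,255,255,255,255,255,255,255,255]}}

```text
time_s: 12.98
eef_pos: [0.5476, 0.1494, 0.2252]
tool_rot: [-1.779, -2.589, 0.004]
ft_force: [0.7, 0.1, -4.5]
gripper_width: 0.0131
grasp_force: 58.6
```

Emit:
{"method": "jog_arm", "body": {"rotation": [[0,0,-0.092],[0,0,-0.184],[0,0,-0.27],[0,0,-0.35],[0,0,-0.422],[0,0,-0.483],[0,0,-0.532],[0,0,-0.568],[0,0,-0.59],[0,0,-0.597]], "translation": [[6,-34,0],[12,-68,0],[18,-100,0],[23,-129,0],[28,-156,0],[32,-178,0],[35,-196,0],[38,-209,0],[39,-217,0],[40,-220,0]], "jaw": [255,255,255,255,255,255,255,255,255,255]}}

```text
time_s: 14.22
eef_pos: [0.5876, -0.0679, 0.2252]
tool_rot: [-2.455, -1.958, 0.002]
ft_force: [0.4, 1.0, -3.7]
gripper_width: 0.0132
grasp_force: 58.6
```

```bash
cat >> h.py <<'E'
def tcp_for(lip,th,h=PSI):
    u=np.array([np.cos(h),np.sin(h),0]); a,b=-.118,.0525
    return lip+(a*np.cos(th)+b*np.sin(th))*u+(-a*np.sin(th)+b*np.cos(th))*Z
MOUTH=onramp(.1076,.003,.096)
E
python3 - <<'E'
from h import *
s=cap('scene','s2.png');c=cap('top','t3.png')
a=cv2.imread('pics/s2.png')[130:250,210:370]; b=cv2.imread('pics/t3.png')[140:260,300:460]
cv2.imwrite('pics/v2.png',np.hstack([cv2.resize(x,(400,300),interpolation=cv2.INTER_CUBIC) for x in(a,b)]))
go(tcp_for(MOUTH-.018*U+.06*Z,0),tool(PSI,0))
E
```

```text
t 14.325 shift mm [ -0.4 -13.3 -16.7] rot [-0.    -0.002 -0.001] F [-0.4  0.2 -3.5] w 0.013430615171109236
```

View pics/v2.png

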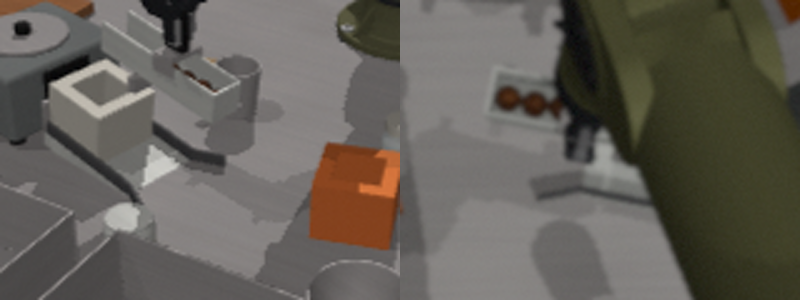

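```bash
python3 - <<'E'
from h import *
s=cap('scene');c=cap('top')
q=lambda p:(p-RO)@np.c_[U,N,Z]
print('mouth exp',q(MOUTH),'top',q(onz(c,425.9,200,.096)),'scene',q(onz(s,251.2,167.4,.096)))
g=cv2.imread('pics/t2.png').astype(int)[165:240,395:470]
h=cv2.cvtColor(cv2.imread('pics/t2.png'),cv2.COLOR_BGR2HSV)
b=cv2.imread('pics/t2.png'); m=((b.min(2)>125)).astype(np.uint8); m[:, :395]=0;m[:,460:]=0;m[:165]=0;m[240:]=0
n,l,st,ce=cv2.connectedComponentsWithStats(m); 
for i in np.argsort(-st[1:,4])[:2]+1: print(st[i],ce[i],q(onz(c,*ce[i],.096)))
# chute back corners / predicted
o=ctrl.observe();p=o['eef_pos']; 
back=p+(-.102+.02)*U+(.046-.0865)*Z
for sgn in(1,-1): print('back corner px',proj(c,back+sgn*.023*N), 'nose top scene',proj(s,p+.113*U+(.074-.0865)*Z+sgn*.023*N))
E
```

```text
mouth exp [0.1076 0.003  0.096 ] top [0.11386397 0.00132763 0.096     ] scene [0.09126836 0.01490487 0.096     ]
[ 401  176   48   48 1129] [424.66696191 199.08768822] [0.11040661 0.00293537 0.096     ]
[395 228  31  12 246] [407.33333333 235.13414634] [ 0.08474038 -0.09440099  0.096     ]
back corner px (np.float64(336.5418518433625), np.float64(165.55157705079102)) nose top scene (np.float64(250.97846186447384), np.float64(138.48709556899087))
back corner px (np.float64(332.4917148824541), np.float64(184.8175469797271)) nose top scene (np.float64(261.93437140571734), np.float64(133.92881057528427))
```

The scene and top views show the chute behind the bin, pointing uphill. The nose rims are at scene pixels (251,139) and (262,134), within half a pixel of prediction, and the nuts are still in the back. The bin mouth centre measures 0.110 m along the ramp.

```bash
python3 - <<'E'
from h import *
o=ctrl.observe();R0=R.from_rotvec(o['tool_rot'])
lip=onramp(.090,.002,.096)
for th in np.r_[0,.07,.14,np.arange(.2,.93,.06)]:
    h=np.interp(th,[0,.14,.5,1],[.045,.030,.014,.010])
    p=tcp_for(lip+h*Z,th); print(round(th,2),((p-o['eef_pos'])*1e3).round().astype(int),(tool(PSI,-th)*R0.inv()).as_rotvec().round(3))
E
```

```text
0.0 [ -1 -14 -32] [-0.001 -0.002 -0.001]
0.07 [ -2 -18 -31] [ 0.068 -0.017 -0.001]
0.14 [ -3 -22 -31] [ 0.136 -0.033 -0.001]
0.2 [ -4 -26 -27] [ 0.194 -0.046 -0.002]
0.26 [ -5 -31 -24] [ 0.253 -0.059 -0.002]
0.32 [ -6 -36 -20] [ 0.311 -0.073 -0.002]
0.38 [ -8 -41 -17] [ 0.37  -0.086 -0.002]
0.44 [ -9 -47 -15] [ 0.428 -0.099 -0.002]
0.5 [-10 -53 -13] [ 0.487 -0.113 -0.002]
0.56 [-12 -59  -9] [ 0.546 -0.126 -0.002]
0.62 [-13 -65  -5] [ 0.604 -0.139 -0.002]
0.68 [-15 -72  -2] [ 0.663 -0.153 -0.002]
0.74 [-16 -79   1] [ 0.721 -0.166 -0.002]
0.8 [-18 -86   4] [ 0.78  -0.179 -0.002]
0.86 [-19 -93   5] [ 0.838 -0.192 -0.002]
0.92 [ -21 -100    7] [ 0.897 -0.206 -0.002]
```

Emit:
{"method": "jog_arm", "body": {"rotation": [[0,0,0],[0,0,0],[0,0,0],[0,0,0],[0,0,0],[0,0,0]], "translation": [[0,-3,-4],[0,-7,-12],[-1,-11,-22],[-1,-13,-29],[-1,-14,-32],[-1,-14,-32]], "jaw": [255,255,255,255,255,255]}}

```text
time_s: 15.18
eef_pos: [0.5866, -0.082, 0.193]
tool_rot: [-2.455, -1.958, 0.002]
ft_force: [0.7, 0.7, -3.4]
gripper_width: 0.0133
grasp_force: 58.6
```

Emit:
{"method": "jog_arm", "body": {"rotation": [[0.068,-0.015,0],[0.136,-0.031,0],[0.195,-0.044,0],[0.254,-0.057,0],[0.312,-0.071,0],[0.371,-0.084,0],[0.429,-0.097,0],[0.488,-0.111,0],[0.547,-0.124,0],[0.605,-0.137,0]], "translation": [[-1,-4,1],[-2,-8,1],[-3,-12,5],[-4,-17,8],[-5,-22,12],[-7,-27,15],[-8,-33,17],[-9,-39,19],[-11,-45,23],[-12,-51,27]], "jaw": [255,255,255,255,255,255,255,255,255,255]}}

```text
time_s: 16.42
eef_pos: [0.5748, -0.1339, 0.2207]
tool_rot: [-2.091, -1.669, -0.669]
ft_force: [-0.1, 0.6, -2.7]
gripper_width: 0.0134
grasp_force: 58.8
```

Emit:
{"method": "jog_arm", "body": {"rotation": [[0.059,-0.016,0],[0.117,-0.029,0],[0.176,-0.042,0],[0.234,-0.055,0],[0.234,-0.055,0],[0.234,-0.055,0],[0.234,-0.055,0],[0.234,-0.055,0]], "translation": [[-2,-7,3],[-3,-14,6],[-5,-21,9],[-6,-28,10],[-6,-28,10],[-6,-28,10],[-6,-28,10],[-6,-28,10]], "jaw": [255,255,255,255,255,255,255,255]}}

```text
time_s: 17.42
eef_pos: [0.5687, -0.1602, 0.2307]
tool_rot: [-1.922, -1.538, -0.881]
ft_force: [0.4, -0.4, -3.9]
gripper_width: 0.0136
grasp_force: 58.9
```

```bash
python3 - <<'E'
from h import *
s=cap('scene','s3.png');c=cap('top','t4.png');w=cap('wrist','w2.png')
a=cv2.imread('pics/s3.png')[110:230,190:350]; b=cv2.imread('pics/t4.png')[120:270,290:490]
cv2.imwrite('pics/v3.png',np.vstack([np.hstack([cv2.resize(x,(400,300),interpolation=cv2.INTER_CUBIC) for x in(a,b)]),np.hstack([cv2.resize(cv2.imread('pics/w2.png'),(480,300)),np.zeros((300,320,3),np.uint8)])]))
go(tcp_for(onramp(.09,.002,.107),.92),tool(PSI,-.92))
E
```

```text
t 17.575 shift mm [-2.1 -6.5  2.2] rot [ 0.059 -0.013 -0.002] F [-0.2 -0.8 -2.9] w 0.013155499623498965
```

View pics/v3.png

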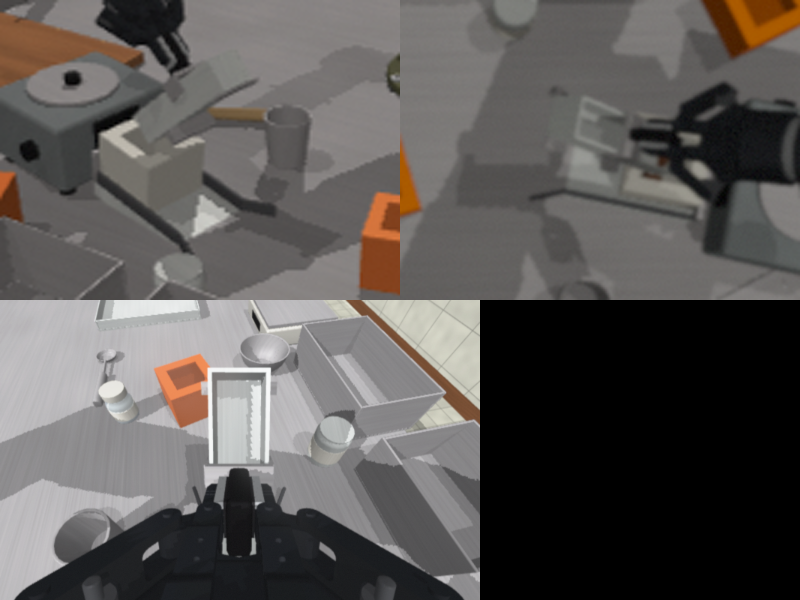

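The scene and wrist views show the chute's back empty, with brown visible only in the bin mouth at top crop (655,165) and none on the table. I'll raise the chute while it's still tipped, then count brown pixels.

Emit:
{"method": "jog_arm", "body": {"rotation": [[0,0,0],[0,0,0],[0,0,0],[0,0,0],[0,0,0],[0,0,0]], "translation": [[0,0,5],[0,0,12],[0,1,22],[3,10,36],[7,30,50],[7,30,50]], "jaw": [255,255,255,255,255,255]}}

```text
time_s: 18.32
eef_pos: [0.5758, -0.1271, 0.2829]
tool_rot: [-1.918, -1.542, -0.883]
ft_force: [0.6, -0.0, -3.0]
gripper_width: 0.0132
grasp_force: 58.8
```

```bash
cat >> h.py <<'E'
def brown(c,z):
    h=cv2.cvtColor(c['image'],cv2.COLOR_RGB2HSV).astype(int)
    m=((h[...,0]<14)&(h[...,1]>90)&(h[...,2]>25)&(h[...,2]<135)).astype(np.uint8)
    n,l,st,ce=cv2.connectedComponentsWithStats(m)
    for i in range(1,n):
        if st[i,4]>8: print(st[i],ce[i].round(),((onz(c,*ce[i],z)-RO)@np.c_[U,N,Z]).round(3))
E
python3 - <<'E'
from h import *
c=cap('top','t5.png');brown(c,.03)
print('wrist');w=cap('wrist','w3.png');brown(w,.03)
go(tcp_for(onramp(.09,.002,.107),.86),tool(PSI,0))
E
```

```text
[474 106  12  18  68] [480. 115.] [0.229 0.269 0.03 ]
[440 108  50  41 360] [453. 131.] [0.166 0.21  0.03 ]
[413 204   7   5  25] [416. 206.] [ 0.106 -0.011  0.03 ]
[261 221  40  15  52] [282. 230.] [-0.226 -0.144  0.03 ]
[540 222  24   2  33] [551. 222.] [0.466 0.022 0.03 ]
[521 234   2  11  14] [521. 238.] [ 0.394 -0.036  0.03 ]
[520 251   3   7  11] [521. 254.] [ 0.4   -0.075  0.03 ]
[521 259   3  19  31] [522. 268.] [ 0.408 -0.111  0.03 ]
[522 279   4  30  57] [523. 294.] [ 0.424 -0.178  0.03 ]
[524 316   2   9  15] [524. 320.] [ 0.437 -0.243  0.03 ]
[546 327  28   2  31] [559. 328.] [ 0.53  -0.244  0.03 ]
wrist
[384   0  35   4  82] [397.   1.] [-0.807  0.21   0.03 ]
[ 453    0  187  196 4328] [558.  99.] [-0.412  0.472  0.03 ]
t 18.425 shift mm [ -7.3 -29.7 -49.7] rot [-0.838  0.19  -0.003] F [-0.2 -0.1 -3.8] w 0.013193213832730527
```

Emit:
{"method": "jog_arm", "body": {"rotation": [[-0.1,0.023,0],[-0.22,0.05,0],[-0.34,0.077,0],[-0.46,0.104,0],[-0.58,0.131,0],[-0.7,0.158,0],[-0.8,0.181,0],[-0.839,0.19,0]], "translation": [[1,5,0],[3,12,0],[5,20,0],[7,30,0],[9,40,0],[10,50,0],[12,57,-20],[12,59,-33]], "jaw": [255,255,255,255,255,255,255,255]}}

```text
time_s: 19.42
eef_pos: [0.5874, -0.0693, 0.2467]
tool_rot: [-2.451, -1.965, 0.002]
ft_force: [-0.6, -0.2, -2.7]
gripper_width: 0.0129
grasp_force: 58.7
```

Emit:
{"method": "jog_arm", "body": {"rotation": [[0,0,0.02],[0,0,0.08],[0,0,0.16],[0,0,0.26],[0,0,0.38],[0,0,0.5],[0,0,0.62],[0,0,0.74],[0,0,0.86],[0,0,0.97]], "translation": [[-2,8,0],[-6,30,0],[-11,60,0],[-18,97,0],[-26,140,0],[-34,185,0],[-42,230,0],[-50,275,0],[-58,318,0],[-66,360,0]], "jaw": [255,255,255,255,255,255,255,255,255,255]}}

```text
time_s: 20.68
eef_pos: [0.52, 0.2909, 0.248]
tool_rot: [-1.246, -2.883, -0.002]
ft_force: [-0.0, -0.2, -2.7]
gripper_width: 0.0134
grasp_force: 58.8
```

```bash
python3 - <<'E'
from h import *
go([.508,.3723,.12],tool(-.605,0));c=cap('top','t6.png');brown(c,.03)
b=c['image'][170:235,395:460]; print(b.shape)
E
```

```text
t 20.675 shift mm [ -12.    81.4 -128. ] rot [-0.001 -0.     0.211] F [-0.  -0.2 -2.7] w 0.013360166316342714
[474 107   6   6  16] [476. 109.] [0.216 0.282 0.03 ]
[440 110  32  39 273] [451. 131.] [0.161 0.209 0.03 ]
[478 111   4   4   9] [480. 112.] [0.227 0.275 0.03 ]
[479 116   7   9  22] [482. 120.] [0.238 0.257 0.03 ]
[413 196  10  13  75] [417. 202.] [0.107 0.003 0.03 ]
[252 202   5  12  14] [254. 208.] [-0.31  -0.104  0.03 ]
[615 221  25   1  25] [627. 221.] [0.665 0.068 0.03 ]
[522 223   3   9   9] [523. 227.] [ 0.393 -0.006  0.03 ]
[547 222  40   2  45] [565. 222.] [0.502 0.031 0.03 ]
[283 225  17   5  25] [291. 227.] [-0.205 -0.132  0.03 ]
[520 243   4  34  48] [521. 261.] [ 0.404 -0.094  0.03 ]
[522 278   5  31  54] [523. 294.] [ 0.423 -0.177  0.03 ]
[524 315   4  14  21] [525. 321.] [ 0.439 -0.245  0.03 ]
[592 326  18   2  19] [600. 327.] [ 0.635 -0.22   0.03 ]
[620 326   8   2  10] [624. 327.] [ 0.697 -0.206  0.03 ]
[550 328  10   1  10] [554. 328.] [ 0.518 -0.246  0.03 ]
(65, 65, 3)
```

Emit:
{"method": "jog_arm", "body": {"rotation": [[0,0,0.08],[0,0,0.15],[0,0,0.2],[0,0,0.211],[0,0,0.211],[0,0,0.211],[0,0,0.211],[0,0,0.211]], "translation": [[-6,30,0],[-10,60,-20],[-12,77,-45],[-12,81,-70],[-12,81,-95],[-12,81,-118],[-12,81,-135],[-12,81,-140]], "jaw": [255,255,255,255,255,255,255,255]}}

```text
time_s: 21.72
eef_pos: [0.5092, 0.3684, 0.1059]
tool_rot: [-0.946, -2.994, 0.003]
ft_force: [-0.3, -0.5, -2.9]
gripper_width: 0.0133
grasp_force: 59.3
```

```bash
python3 - <<'E'
from h import *
go([.508,.3723,.0865],tool(-.605,0));s=cap('scene','s4.png');t=cap('top','t7.png');w=cap('wrist','w4.png')
I=lambda f:cv2.imread('pics/'+f)
a=I('s4.png')[170:260,370:490];b=I('t7.png')[165:240,395:470];d=I('s4.png')[140:230,215:335]
r=lambda x,w,h:cv2.resize(x,(w,h),interpolation=cv2.INTER_CUBIC)
cv2.imwrite('pics/v4.png',np.vstack([np.hstack([r(a,400,300),r(d,400,300)]),np.hstack([r(b,300,300),r(I('w4.png'),480,300),np.zeros((300,20,3),np.uint8)])]))
E
```

```text
t 21.725 shift mm [ -1.2   3.9 -19.4] rot [ 0.001 -0.002  0.007] F [-0.3 -0.5 -2.9] w 0.013336233676899912
```

View pics/v4.png

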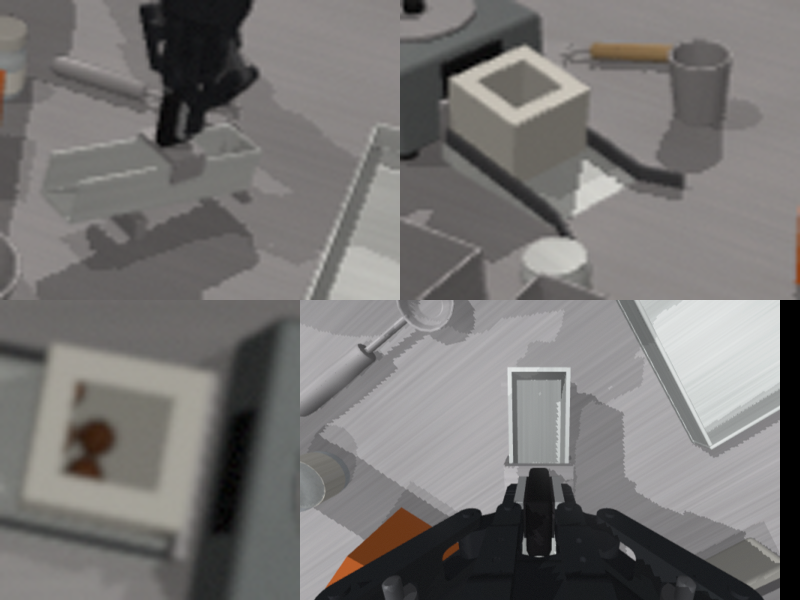

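The views show the bin at the stop, square, with chestnuts in its mouth at top crop (90,440). The chute is empty, with its feet about 19 mm above the table and nothing near it.

Emit:
{"method": "jog_arm", "body": {"rotation": [[0,0,0.007],[0,0,0.007],[0,0,0.007],[0,0,0.007],[0,0,0.007],[0,0,0.007]], "translation": [[0,3,-6],[0,3,-11],[0,3,-15],[0,3,-17],[0,3,-19],[0,3,-19]], "jaw": [255,255,255,255,255,255]}}

```text
time_s: 22.62
eef_pos: [0.5096, 0.3719, 0.0881]
tool_rot: [-0.937, -2.998, 0.001]
ft_force: [-0.4, 0.1, -3.4]
gripper_width: 0.0134
grasp_force: 59.4
```

```bash
python3 - <<'E'
from h import *
go([.508,.3723,.0865],tool(-.605,0))
b=cv2.imread('pics/t7.png'); m=((b.min(2)>125)).astype(np.uint8); m[:, :395]=0;m[:,460:]=0;m[:165]=0;m[240:]=0
n,l,st,ce=cv2.connectedComponentsWithStats(m)
for i in np.argsort(-st[1:,4])[:2]+1: print(st[i],ce[i])
E
```

```text
t 22.625 shift mm [-1.6  0.4 -1.6] rot [ 0.    -0.     0.001] F [-0.4  0.1 -3.4] w 0.01344618596000406
[ 401  176   48   48 1093] [425.10247027 198.97804209]
[395 228  31  12 247] [407.38461538 235.12145749]
```

The bin hasn't moved since I pushed it. I'll lower the chute the last millimetres until it touches.

Emit:
{"method": "jog_arm", "body": {"rotation": [[0,0,0],[0,0,0],[0,0,0],[0,0,0]], "translation": [[0,0,-1],[0,0,-2],[0,0,-2.5],[0,0,-2.5]], "jaw": [255,255,255,255]}}

```text
time_s: 23.12
eef_pos: [0.5096, 0.3722, 0.0865]
tool_rot: [0.937, 2.998, -0.0]
ft_force: [-2.0, -2.0, 6.2]
gripper_width: 0.013
grasp_force: 60.5
```

Emit:
{"method": "jog_arm", "body": {"rotation": [[0,0,0],[0,0,0],[0,0,0],[0,0,0],[0,0,0],[0,0,0]], "translation": [[0,0,0.5],[0,0,0.5],[0,0,0.5],[0,0,0.5],[0,0,0.5],[0,0,0.5]], "jaw": [225,200,170,140,120,120]}}

```text
time_s: 23.88
eef_pos: [0.5096, 0.372, 0.0862]
tool_rot: [-0.937, -2.998, 0.001]
ft_force: [-0.6, -0.2, -0.8]
gripper_width: 0.0454
grasp_force: 0.0
```

Emit:
{"method": "jog_arm", "body": {"rotation": [[0,0,0],[0,0,0],[0,0,0],[0,0,0],[0,0,0],[0,0,0],[0,0,0],[0,0,0]], "translation": [[0,0,15],[0,0,40],[0,0,80],[0,0,120],[-40,0,170],[-80,0,180],[-100,0,180],[-100,0,180]], "jaw": [120,120,120,120,120,120,120,120]}}

```text
time_s: 24.88
eef_pos: [0.4083, 0.3725, 0.2679]
tool_rot: [0.932, 2.998, 0.001]
ft_force: [0.4, -0.0, 0.3]
gripper_width: 0.0452
grasp_force: 0.0
```

```bash
python3 - <<'E'
from h import *
c=cap('top','t8.png'); a=cv2.imread('pics/t0.png').astype(int);b=cv2.imread('pics/t8.png').astype(int)
d=abs(a-b).max(2)[165:265,150:240]; print('chute region diff px',(d>40).sum())
brown(c,.02)
d=abs(a-b).max(2); m=(d>45).astype(np.uint8)
n,l,st,ce=cv2.connectedComponentsWithStats(m)
print([(st[i].tolist()) for i in range(1,n) if st[i,4]>15])
d=(b.min(2)); 
o=ctrl.observe();print(o['time_s'],o['eef_pos'],o['ft_force'])
s=cap('scene','s5.png');x=abs(cv2.imread('pics/s5.png').astype(int)-cv2.imread('pics/s0.png')).max(2)
n,l,st,ce=cv2.connectedComponentsWithStats((x>45).astype(np.uint8));print([(st[i].tolist()) for i in range(1,n) if st[i,4]>15])
E
```

```text
chute region diff px 465
[474 105  13  19  71] [479. 114.] [0.23  0.275 0.02 ]
[440 110  46  39 313] [453. 132.] [0.168 0.211 0.02 ]
[251 190  43  46 132] [266. 218.] [-0.276 -0.121  0.02 ]
[413 196  10  13  77] [418. 201.] [0.109 0.004 0.02 ]
[598 221  15   2  19] [606. 221.] [0.615 0.058 0.02 ]
[615 221  25   2  26] [627. 221.] [0.671 0.07  0.02 ]
[548 222  44   2  50] [568. 222.] [0.516 0.034 0.02 ]
[520 247   3  12  21] [521. 253.] [ 0.404 -0.072  0.02 ]
[521 261   3  12  20] [522. 267.] [ 0.412 -0.108  0.02 ]
[522 276   2   7  10] [522. 279.] [ 0.419 -0.139  0.02 ]
[522 284   5  10  12] [523. 289.] [ 0.425 -0.164  0.02 ]
[523 294   2  17  24] [523. 302.] [ 0.431 -0.198  0.02 ]
[524 312   3  17  26] [525. 320.] [ 0.443 -0.243  0.02 ]
[628 325   6   3   9] [630. 326.] [ 0.719 -0.201  0.02 ]
[544 327  20   2  21] [553. 328.] [ 0.52  -0.247  0.02 ]
[595 326  19   2  20] [604. 327.] [ 0.651 -0.218  0.02 ]
[618 327   9   1   9] [622. 327.] [ 0.698 -0.208  0.02 ]
[[344, 130, 12, 5, 29], [306, 167, 29, 44, 448], [407, 177, 40, 46, 504], [414, 186, 3, 6, 17], [411, 193, 13, 17, 176], [196, 206, 12, 13, 104], [177, 228, 15, 21, 168], [34, 234, 375, 166, 27427], [601, 362, 39, 28, 762], [365, 387, 9, 8, 59], [307, 388, 9, 9, 61]]
24.925 [0.40984778 0.37202356 0.26724008] [ 0.6070917  -0.94069733 -0.68108989]
[[209, 0, 35, 75, 1372], [326, 0, 36, 80, 1270], [356, 0, 33, 66, 997], [415, 0, 86, 149, 5182], [394, 71, 4, 9, 16], [392, 91, 4, 14, 25], [229, 153, 42, 53, 870], [365, 175, 13, 6, 66], [158, 178, 37, 18, 251], [276, 181, 28, 17, 177], [338, 186, 9, 6, 34], [341, 188, 31, 21, 221], [273, 193, 7, 8, 35], [296, 208, 33, 20, 204], [252, 211, 19, 12, 158], [344, 283, 24, 42, 470]]
```

```bash
python3 -c "
from plant import ctrl
print(ctrl.close_job())"
```

```text
the job is handed in; nothing more can be done
None
```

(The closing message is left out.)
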